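# Proof-pull a glued joint sample on the spring gauge

## Robot

A 7-joint arm with a two-finger parallel gripper is mounted at the origin on the work surface. World frame = base frame: x ahead of the robot, y to its left, z up, the work surface at z = 0. Lengths are in m, angles in degrees, forces in N, time in s.
With the tool pointing down it reaches from about 0.425 to 0.875 m from the base axis. Payload 4.7 kg.
Tool frame: the origin (TCP) lies on the centre line of the jaws, within the pads' length; the fingertips stand 17 mm ahead of it and the grasp point (between the pads) lies 2 mm behind it; z points along the fingers, y is the line along which they close (so a half turn about z gives the same grasp; the last joint's range is limited). The gripper opens to 87 mm and grips with 3 to 60 N. Pads are 19 mm wide; open, the fingers measure 117 mm over their backs; the gripper's body (75 mm by 190 mm) begins 51 mm behind the grasp point.
Start: joints at [65.438, 18.392, -4.016, 83.108, 1.295, 78.541, -3.26], TCP at [0.278, -0.587, 0.24] pointing down, gripper open.
Joint ranges: [-163.93, 163.93], [-17.29, 119.83], [-79.2, 71.16], [3.27, 140.29], [-89.18, 269.18], [5.43, 117.66], [-154.24, 154.24]. Speed limits (degrees/s): [147.25, 147.25, 180, 180, 180, 180, 180].

## Interface

Orientations are given as [roll, pitch, yaw] about the fixed x, y, z axes, in that order (R = Rz(yaw) Ry(pitch) Rx(roll)).
In Python, from cell import env, read_camera gives the robot as it stands.
- The arm moves only by the shell command python3 -m jog 'ROWS' [FORCE]. ROWS is JSON, a list of rows, each a list of 5 numbers: the opening, from 0 (shut) to 1 (fully open), then the shift along the tool's x, y, z each as a share of 0.02 m, from -1 to 1, then the turn about the tool's z as a share of 45 degrees, from -1 to 1. In form: [[gripper, x, y, z, yaw], ...]. A call has 1 to 12 rows; each row shifts and turns the commanded pose from where the row before left it, along the tool's axes as they then stand; what a row does not reach is not made up. A row lasts 1/12 s, in which the tool goes at most 41.7 mm and 7.16 degrees, less where a joint would pass 70% of its speed; a pose out of reach is approached as far as the arm can. A call with a number of a shift or a turn outside -1 to 1 is refused whole. A call with a gripper value outside its range is refused whole. The fingers move at their own pace and stop on an object; FORCE is the grip in N (left out, the last holds). Time passes only in rows, so rows that do not move let the fingers close. It gives the time, the measured TCP pose, the force, the opening and the grip force at its end, in the units of the state.
- env.get_obs(): the state, without advancing time (a new reading comes with each control period).
- read_camera(name): name is "side" or "top"; returns a dict with "color" (420x560x3 uint8, red, green, blue), "range_z" (420x560 float32, m along the optical axis (not along the pixel's ray), 0 where there is no reading), "mtx" (3x3 intrinsics, pixels), "world_from_camera" (4x4, takes a point from camera to world coordinates). Camera axes: x right, y down, z forward; pixel columns grow to the right and rows downward; lengths in m; the calibration is good to about 2 mm. A picture is of the moment at which its call begins.
- env.sign_off(): hands the job in; it is judged then, once.
The state is a dict: "time_s": time; "qpos": joint angles; "joint_velocities": joint speeds; "effort": joint torques, N m; "tool_pos": TCP position; "tool_rot": TCP orientation; "force": force on the tool from outside, world axes, zero at the start; "wrist_torque": the same for the moment, N m; "grip_width": finger opening in m; "grasp_force": force on a finger pad.
Only numpy, scipy, OpenCV 4.12 (cv2) and the standard library are available. Lean on these libraries where they do the work, as an engineer would, in place of code of your own. Each camera call takes 0.05 s, during which the arm holds its last target. There are 200 camera calls.

## Task

Proof-test the blue-ended joint sample: take it out of the rack, lay it flat and put it flat on the gauge bed with one of its heads caught inside the blue fork. Pull the sample until the gauge's red pointer lines up with the green mark, without pulling well past it, and hold it there for a good second; then ease it back so that the gauge does not snap home, and let go with the gauge fully home and the sample still lying flat in the fork. Leave the other samples and the sanding block where they are.

Things in the scene. Friction and masses are not known exactly. Their poses are not given: they have to be found in the camera images.
- sample: Flat wooden dogbone sample, 22 mm thick (own z), 180 long (own x): two heads 45 long x 60 wide (own y), waist 90 x 27 between. Origin at its centre. Blue ends; dark glue line at mid waist; both ends and faces alike. Starts on edge in a rack slot, x along the rack's x, own y vertical, origin 40 mm above the table. It must be laid flat and regrasped.
- sample_head_a (a point): Centre of the sample's one head, 67.5 mm from the sample's origin along own +x.
- sample_head_b (a point): Centre of the sample's other head, 67.5 mm from the origin along own -x.
- gauge: Spring pull gauge fixed to the table. Origin on the table under the centre of the fork pocket when home; own -x is the pulling direction. Bed plate, on which the sample lies and slides, 8 mm thick, x -170 to +260, y -60 to +60 mm. Steel spring casing x +100 to +252, 70 high. White ticked scale bar at y -91 to -63, x -115 to +35, 34 high.
- fork: Blue sprung frame sliding up to 100 mm along the gauge's -x; axes and, when home, origin as the gauge's. Pocket for a head, open above: x -30 to +30, y -38 to +38 mm, walls 10 to 38 above the table. Two prongs at x -42 to -30 leave a 38 mm gap (y -19 to +19) for the waist; the head's shoulders pull on the prongs. Spring 2.75 N at home + 1.1 N per 10 mm.
- pointer (a point): Tip of the red pointer carried by the fork over the scale bar, at x 0, y -85 mm, height 37.5 mm in the fork's frame.
- mark: Green index clip on the outer edge of the scale bar, with a thin upright green tab (3 mm thick). Origin on the top of the bar at the tab's line; axes parallel to the gauge's. The pointer is on the mark when both have the same x along the gauge; the mark is 45 to 75 mm out from the pointer's home.
- rack: Plywood rack fixed to the table: base 190 (x) x 215 (y) x 10 mm high, origin under its centre; three slots along x at y -72, 0 and +72, each 26 mm wide between pairs of wooden fences 42 mm above the table at x -82 to -52 and +52 to +82; the waists (x -45 to +45) stand free of fences.
- sample_orange: Flat wooden dogbone sample, 22 mm thick (own z), 180 long (own x): two heads 45 long x 60 wide (own y), waist 90 x 27 between. Origin at its centre. orange ends; not to be used. Starts on edge in a rack slot, x along the rack's x, own y vertical, origin 40 mm above the table.
- sample_black: Flat wooden dogbone sample, 22 mm thick (own z), 180 long (own x): two heads 45 long x 60 wide (own y), waist 90 x 27 between. Origin at its centre. black ends; not to be used. Starts on edge in a rack slot, x along the rack's x, own y vertical, origin 40 mm above the table.
- sanding_block: Brown cork sanding block 60 x 100 x 40 mm high, lying on the table, origin under its centre. Bystander, to be left alone.
Not all that is in view belongs to the job. Of the things that look like the mark, the largest one is meant.

How it is judged:
By the outcome, as a careful person would: the job done as asked, in the order asked, and still so for the second after the job is handed in, with the robot touching nothing.
It also fails if it takes over 67 s, if anything falls off the work surface, if the arm or the gripper's body presses on something with over 40 N, if the wrist force passes 120 N, or if a joint passes its speed limit or range.

## Working session

There is one attempt and no reset: what is moved stays moved. The work goes in short steps, Python scripts to look and compute and a shell command to move; the robot and the scene stay as the last step left them, time stands still between calls to the robot, and variables do not carry over. Pictures are saved under pics/ and viewed, at most 12 in all, crops included, and the job is handed in when it is done.

```bash
ls; mkdir -p pics; python3 - <<'E'
from cell import env, read_camera
import cv2,numpy as np
o=env.get_obs()
print({k:np.round(v,3) for k,v in o.items()})
for n in("top","side"):
    c=read_camera(n); cv2.imwrite(f"pics/{n}0.png",c["color"][:,:,::-1]); np.savez(f"{n}0.npz",**c)
    print(n,c["mtx"].round(1).tolist(),c["world_from_camera"].round(3).tolist())
E
```

```text
pics
{'time_s': np.float64(0.0), 'qpos': array([65.438, 18.439, -4.015, 83.175,  1.296, 78.54 , -3.26 ]), 'joint_velocities': array([ 0.007, -0.002, -0.054, -0.023,  0.036,  0.044, -0.003]), 'effort': array([-0.0000e+00, -4.9130e+01, -4.0400e-01, -3.1253e+01, -6.4000e-02,
        4.4000e-02,  0.0000e+00]), 'tool_pos': array([ 0.278, -0.587,  0.238]), 'tool_rot': array([-1.79891e+02,  6.00000e-03,  2.53720e+01]), 'force': array([0.648, 0.773, 0.242]), 'wrist_torque': array([ 0.01 ,  0.019, -0.021]), 'grasp_force': np.float64(0.0), 'grip_width': np.float64(0.087)}
top [[388.4, 0.0, 279.6], [0.0, 388.4, 218.8], [0.0, 0.0, 1.0]] [[0.023, -0.992, 0.125, 0.45], [-0.999, -0.026, -0.025, -0.052], [0.028, -0.125, -0.992, 1.007], [0.0, 0.0, 0.0, 1.0]]
side [[507.0, 0.0, 277.3], [0.0, 507.0, 210.0], [0.0, 0.0, 1.0]] [[-0.929, -0.242, 0.281, 0.299], [-0.371, 0.597, -0.712, 0.665], [0.004, -0.765, -0.644, 0.703], [0.0, 0.0, 0.0, 1.0]]
```

View pics/top0.png

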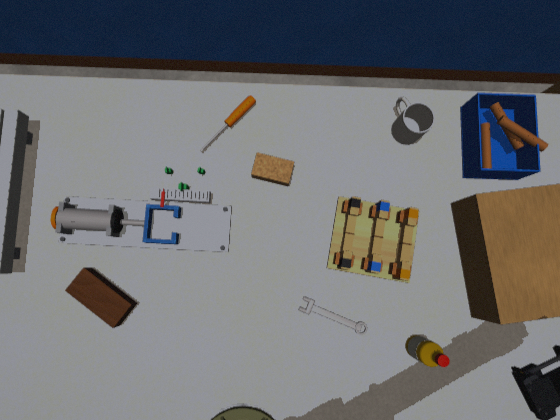

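View pics/side0.png

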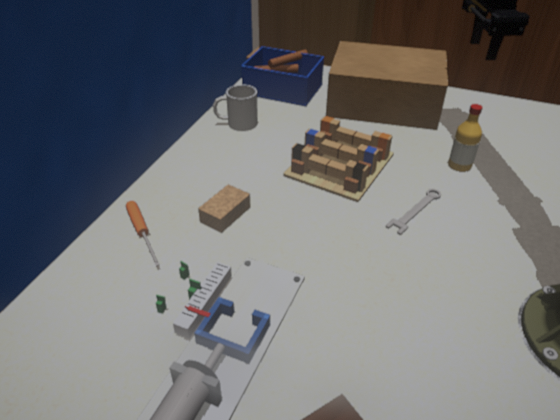

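The top view shows the blue-ended sample in the rack's middle slot, with its heads at about (381,210) and (373,266). The fork is at (162,224) and the pointer at (163,197). What could be confused with what:
- **Blue things:** sample heads (381,210)/(373,266), fork (162,224), blue bin (500,135). I take the rack's middle one.
- **Green things:** (168,170), (201,170), (183,187). The mark should be the largest, (183,187), next to the bar.

```bash
cat > h.py <<'E'
import numpy as np, cv2
def load(n): 
    c=np.load(n); return {k:c[k] for k in c.files}
def cloud(c):
    h,w=c["range_z"].shape; u,v=np.meshgrid(np.arange(w),np.arange(h))
    z=c["range_z"]; K=c["mtx"]; T=c["world_from_camera"]
    P=np.stack([(u-K[0,2])/K[0,0]*z,(v-K[1,2])/K[1,1]*z,z],-1)
    return P@T[:3,:3].T+T[:3,3]
def ray(c,u,v,h):
    K=c["mtx"];T=c["world_from_camera"]
    d=T[:3,:3]@np.array([(u-K[0,2])/K[0,0],(v-K[1,2])/K[1,1],1]);o=T[:3,3]
    return o+d*(h-o[2])/d[2]
def mask(c,name):
    H=cv2.cvtColor(c["color"],cv2.COLOR_RGB2HSV)
    lo,hi=dict(blue=((105,120,60),(125,255,255)),green=((45,100,30),(90,255,255)),red=((0,180,80),(6,255,255)))[name]
    return cv2.inRange(H,lo,hi)
def blobs(c,name,amin=6):
    n,l,s,ce=cv2.connectedComponentsWithStats(mask(c,name))
    return [(l==i,s[i,4],ce[i]) for i in range(1,n) if s[i,4]>=amin]
E
python3 - <<'E'
from h import *
for n in("top","side"):
    c=load(n+"0.npz");P=cloud(c)
    for col in("blue","green","red"):
        for m,a,ce in blobs(c,col):
            p=P[m]; 
            if a>2500: continue
            hi=p[p[:,2]>np.percentile(p[:,2],70)-.004]
            print(n,col,a,ce.round(0),"med",np.median(p,0).round(3),"top",hi.mean(0).round(3),"zmax",p[:,2].max().round(3))
    print("table",[P[v,u].round(3).tolist() for u,v in([(260,300),(280,60)] if n=="top" else [(400,300)])])
c=load("top0.npz")["color"][:,:,::-1]
a=cv2.resize(c[150:270,40:240],None,fx=3.9,fy=3.9,interpolation=cv2.INTER_CUBIC)
cv2.imwrite("pics/crop1.png",a)
E
```

```text
top blue 67 [101.   7.] med [ 1.385  0.591 -0.326] top [ 1.385  0.581 -0.306] zmax -0.285
top blue 19 [110.   4.] med [ 1.385  0.542 -0.315] top [ 1.384  0.535 -0.298] zmax -0.292
top blue 180 [223.   9.] med [ 1.385  0.142 -0.316] top [ 1.368  0.125 -0.257] zmax 1.007
top blue 11 [331.   2.] med [ 1.382 -0.25  -0.249] top [ 1.382 -0.246 -0.244] zmax -0.237
top blue 10 [336.   1.] med [ 1.384 -0.265 -0.244] top [ 1.383 -0.264 -0.24 ] zmax -0.237
top blue 236 [338.  14.] med [ 1.383 -0.286 -0.316] top [ 1.372 -0.289 -0.264] zmax 1.007
top blue 8 [349.   1.] med [ 1.384 -0.311 -0.243] top [ 1.383 -0.306 -0.241] zmax -0.236
top blue 19 [354.   4.] med [ 1.384 -0.329 -0.263] top [ 1.383 -0.332 -0.243] zmax -0.237
top blue 12 [365.   4.] med [ 1.383 -0.367 -0.253] top [ 1.383 -0.365 -0.249] zmax -0.236
top blue 10 [450.   2.] med [ 1.384 -0.659 -0.228] top [ 1.384 -0.659 -0.223] zmax -0.215
top blue 26 [459.   2.] med [ 1.383 -0.688 -0.223] top [ 1.382 -0.695 -0.216] zmax -0.212
top blue 6 [245.   5.] med [ 1.385  0.06  -0.289] top [ 1.384  0.058 -0.287] zmax -0.278
top blue 6 [460.   6.]
[... 8480 characters left out ...]
 75.] med [ 1.38  -0.188  0.14 ] top [ 1.38  -0.185  0.141] zmax 0.143
side blue 31 [312. 132.] med [ 0.605 -0.328  0.071] top [ 0.605 -0.329  0.072] zmax 0.074
side blue 43 [370. 150.] med [ 0.458 -0.307  0.071] top [ 0.458 -0.307  0.071] zmax 0.073
side blue 74 [219. 304.] med [0.591 0.189 0.039] top [0.584 0.2   0.048] zmax 0.703
side blue 17 [266. 316.] med [0.506 0.188 0.039] top [0.506 0.189 0.04 ] zmax 0.043
side blue 8 [206. 318.] med [0.594 0.229 0.039] top [0.594 0.228 0.039] zmax 0.04
side green 17 [192. 289.] med [0.648 0.18  0.036] top [0.647 0.18  0.036] zmax 0.038
side green 11 [159. 302.] med [0.691 0.22  0.026] top [0.656 0.26  0.087] zmax 0.703
table [[0.311, 0.039, 0.001]]
```

View pics/crop1.png

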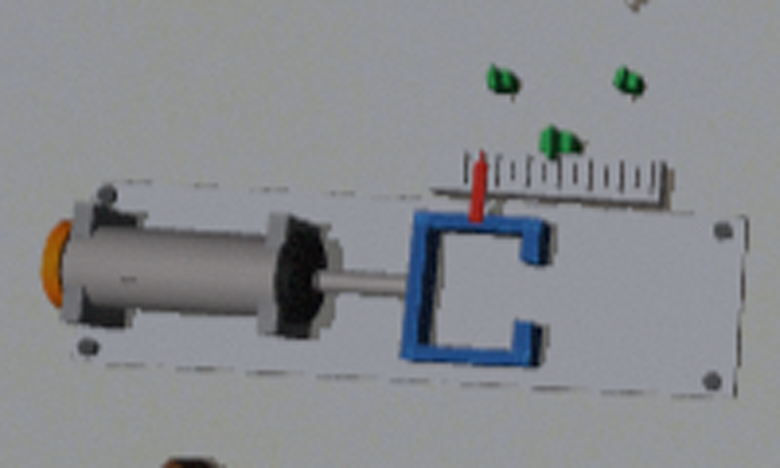

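The crop shows three green clips at crop px (502,80), (628,80) and (558,142). The last is the largest and sits on the bar's outer edge, so it is the mark. Red pointer tip is at (482,152). Next I compute the poses.

```bash
python3 - <<'E'
from h import *
c=load("top0.npz");P=cloud(c);s=load("side0.npz");Ps=cloud(s)
f=lambda x,y:ray(c,x/3.9+40,y/3.9+150,.008)
S=[f(*q)for q in((107,193),(722,230),(88,347),(711,381))]
print("screws",np.round(S,4).tolist())
C=[f(*q)for q in((747,217),(737,397))];print("plate end corners",np.round(C,4).tolist())
d=[S[0]-S[1],S[2]-S[3]];print("gauge x yaw",[np.degrees(np.arctan2(v[1],v[0])).round(2) for v in d])
# fork: blue rim points at z~38
for cc,PP in((c,P),(s,Ps)):
    m=(mask(cc,"blue")>0)&(abs(PP[...,2]-.038)<.006)&(PP[...,0]<.7)&(PP[...,1]>.05)
    r=cv2.minAreaRect((PP[m][:,:2]*1000).astype(np.float32));print("fork rect mm",np.round(r[0],1),np.round(r[1],1),round(r[2],1))
    # heads: all pts z 62..78 in rack
    m=(abs(PP[...,2]-.070)<.006)&(PP[...,0]>.4)&(PP[...,0]<.7)&(PP[...,1]<-.2)&(PP[...,1]>-.45)
    n,l,st,ce=cv2.connectedComponentsWithStats(m.astype(np.uint8))
    for i in range(1,n):
        if st[i,4]>25:
            q=PP[l==i];r=cv2.minAreaRect((q[:,:2]*1000).astype(np.float32));print("head",ce[i].round(0),q.mean(0).round(4),np.round(r[1],0))
    # waist tops of sample
    m=(abs(PP[...,2]-.0535)<.004)&(np.hypot(PP[...,0]-.533,PP[...,1]+.32)<.03);print("waist",m.sum(),PP[m].mean(0).round(4))
E
```

```text
screws [[0.6116, 0.4687, 0.008], [0.598, 0.0642, 0.008], [0.51, 0.4717, 0.008], [0.4978, 0.0674, 0.008]]
plate end corners [[0.6072, 0.048, 0.008], [0.4878, 0.05, 0.008]]
gauge x yaw [np.float64(88.08), np.float64(88.28)]
fork rect mm [552.9 219.6] [81.5 94.7] 88.6
head [355. 205.] [ 0.607  -0.2593  0.0703] [23. 45.]
head [384. 209.] [ 0.5999 -0.3309  0.0702] [23. 45.]
head [412. 216.] [ 0.5842 -0.4012  0.0701] [23. 44.]
head [346. 260.] [ 0.4737 -0.2386  0.0701] [24. 45.]
head [376. 263.] [ 0.467  -0.3101  0.0701] [23. 45.]
head [405. 270.] [ 0.4513 -0.3801  0.0704] [23. 44.]
waist 217 [ 0.5326 -0.3206  0.0535]
fork rect mm [556.7 191.2] [102.1  44.4] 23.6
head [330. 120.] [ 0.5814 -0.3987  0.0703] [30. 47.]
head [315. 133.] [ 0.5973 -0.329   0.0701] [30. 47.]
head [382. 136.] [ 0.4479 -0.3773  0.0704] [29. 46.]
head [302. 148.] [ 0.6036 -0.2563  0.0704] [28. 45.]
head [368. 150.] [ 0.4635 -0.3072  0.0701] [28. 46.]
head [357. 166.] [ 0.47   -0.2356  0.0704] [28. 46.]
waist 175 [ 0.5327 -0.3191  0.0542]
```

```bash
python3 - <<'E'
from h import *
P=cloud(load("top0.npz"));P=P[(P[...,2]<.5)]
for x0 in np.arange(.15,.85,.1):
    print(round(x0,2),[ (lambda m: round(float(P[m][:,2].max()),3) if m.any() else None)((abs(P[:,0]-x0)<.05)&(abs(P[:,1]-y0)<.05)) for y0 in np.arange(-.75,.3,.1)])
print("y",np.arange(-.75,.3,.1).round(2))
E
```

```text
0.15 [0.004, 0.006, 0.006, 0.008, 0.006, 0.006, 0.006, 0.018, 0.017, 0.006, 0.005]
0.25 [0.005, 0.236, 0.359, 0.337, 0.081, 0.012, 0.006, 0.005, 0.005, 0.006, 0.007]
0.35 [0.135, 0.239, 0.312, 0.006, 0.008, 0.013, 0.012, 0.005, 0.006, 0.005, 0.049]
0.45 [0.134, 0.135, 0.135, 0.046, 0.076, 0.074, 0.006, 0.007, 0.017, 0.014, 0.012]
0.55 [0.136, 0.136, 0.136, 0.074, 0.074, 0.074, 0.006, 0.007, 0.014, 0.042, 0.042]
0.65 [0.137, 0.135, 0.134, 0.075, 0.075, 0.075, 0.043, 0.045, 0.012, 0.056, 0.042]
0.75 [0.096, 0.096, 0.095, 0.098, 0.1, 0.006, 0.043, 0.045, 0.018, 0.035, 0.023]
y [-0.75 -0.65 -0.55 -0.45 -0.35 -0.25 -0.15 -0.05  0.05  0.15  0.25]
```

```bash
python3 -m jog '[[0.6,0.9,-0.34,0,0],[0.6,0.9,-0.34,0,0],[0.6,0.9,-0.34,0,0],[0.6,0.9,-0.34,0,0],[0.6,0.9,-0.34,0,0],[0.6,0.9,-0.34,0,0],[0.6,0.9,-0.34,0,0],[0.6,0.9,-0.34,0,0],[0.6,0.9,-0.34,0,0],[0.6,0.9,-0.34,0,0]]' 40; python3 -m jog '[[0.6,0.9,-0.34,0,0],[0.6,0.9,-0.34,0,0],[0.6,0.9,-0.34,0,0],[0.6,0.9,-0.34,0,0],[0.6,0.9,-0.34,0,0],[0.6,0.9,-0.34,0,0],[0.6,0,0,0,0.153],[0.6,0,0,0,0.153],[0.6,0,0,0,0.153],[0.6,0,0,0,0.153],[0.6,0,0,0,0.153],[0.6,0,0,0,0]]'
```

```text
time_s: 0.93
tool_pos: [0.4124, -0.4478, 0.239]
tool_rot: [-180.0, 0.0, 25.4]
force: [0.1, 0.7, -0.1]
grip_width: 0.0525
grasp_force: 0.0
time_s: 1.93
tool_pos: [0.4918, -0.3655, 0.239]
tool_rot: [-180.0, 0.1, -9.2]
force: [-0.4, -0.1, 0.2]
grip_width: 0.0524
grasp_force: 0.0
```

```bash
python3 -m jog '[[0.6,0.56,-0.86,0,0],[0.6,0.56,-0.86,0,0],[0.6,0.55,-0.86,0,0],[0.6,0,0,0.9,0],[0.6,0,0,0.9,0],[0.6,0,0,0.9,0],[0.6,0,0,0.9,0],[0.6,0,0,0.9,0],[0.6,0,0,0,0],[0.6,0,0,0,0]]'; python3 - <<'E'
from cell import env,read_camera
from h import *
c=read_camera("side");cv2.imwrite("pics/s1.png",cv2.resize(c["color"][60:240,230:470,::-1],None,fx=3,fy=3))
E
```

```text
time_s: 2.77
tool_pos: [0.5324, -0.3195, 0.1485]
tool_rot: [-179.9, 0.1, -8.9]
force: [-0.1, 0.1, 0.2]
grip_width: 0.0526
grasp_force: 0.0
```

View pics/s1.png

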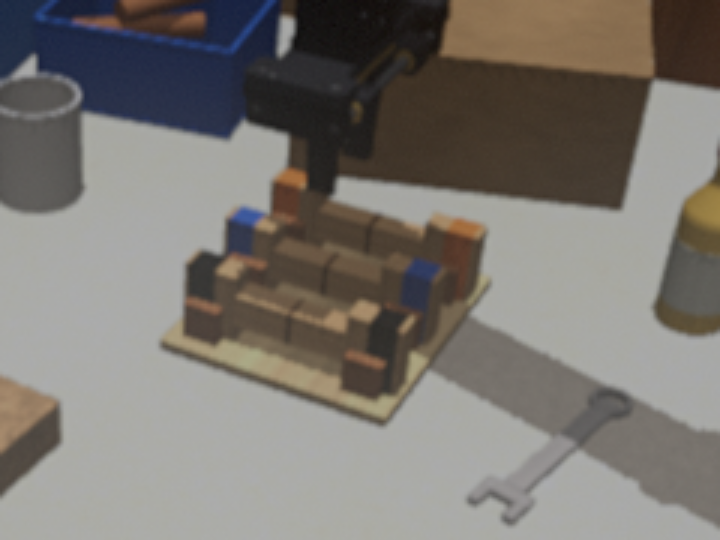

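The blue sample (heads at crop px (246,218) and (422,272)) is in the middle slot and the fingers hover above its waist. I'll descend and grip.

```bash
python3 -m jog '[[0.6,0,0,0.9,0],[0.6,0,0,0.9,0],[0.6,0,0,0.9,0],[0.6,0,0,0.9,0],[0.6,0,0,0.9,0],[0.6,0,0,0.8,0],[0.6,0,0,0,0],[0.1,0,0,0,0],[0.1,0,0,0,0],[0.1,0,0,0,0],[0.1,0,0,0,0],[0.1,0,0,0,0]]' 40; python3 -m jog '[[0.1,0,0,0,0],[0.1,0,0,-0.4,0],[0.1,0,0,-0.8,0],[0.1,0,0,-0.9,0],[0.1,0,0,-0.9,0],[0.1,0,0,-0.9,0],[0.1,0,0,-0.9,0],[0.1,0,0,-0.9,0],[0.1,0,0,0,0]]'
```

```text
time_s: 3.82
tool_pos: [0.5338, -0.3203, 0.0447]
tool_rot: [180.0, -0.1, -9.0]
force: [-0.3, -1.0, 0.1]
grip_width: 0.0266
grasp_force: 0.0
time_s: 4.57
tool_pos: [0.5353, -0.3208, 0.1621]
tool_rot: [179.9, -0.4, -9.1]
force: [1.3, -0.1, -0.3]
grip_width: 0.0216
grasp_force: 40.0
```

```bash
python3 - <<'E'
from cell import env,read_camera
from h import *
o=env.get_obs();print(o["tool_pos"],o["force"],o["grip_width"])
for n in("side","top"):
    c=read_camera(n);P=cloud(c)
    for m,a,ce in blobs(c,"blue"):
        p=P[m];q=np.median(p,0)
        if .35<q[0]<.68 and q[1]<-.15 and q[2]>.02: print(n,a,ce.round(),q.round(4),p[:,2].min().round(3),p[:,2].max().round(3))
E
```

```text
[ 0.53525227 -0.32081329  0.16208226] [ 1.30402247 -0.0530742  -0.27686309] 0.021599281031885336
side 25 [309.  90.] [ 0.6138 -0.3213  0.1853] 0.166 0.192
side 46 [376. 103.] [ 0.4604 -0.3052  0.1886] 0.185 0.192
top 93 [399. 197.] [ 0.6081 -0.329   0.1863] 0.183 1.007
top 102 [389. 266.] [ 0.4595 -0.3072  0.1859] 0.183 0.19
```

```bash
python3 -m jog '[[0.1,-0.3,-0.93,0,0],[0.1,-0.3,-0.93,0,0],[0.1,-0.3,-0.93,0,0],[0.1,-0.3,-0.93,0,0],[0.1,-0.3,-0.93,0,0],[0.1,-0.3,-0.93,0,0],[0.1,-0.3,-0.93,0,0],[0.1,-0.3,-0.93,0,0],[0.1,-0.3,-0.93,0,0],[0.1,-0.3,-0.93,0,0],[0.1,-0.3,-0.93,0,0],[0.1,-0.3,-0.93,0,0]]'; python3 -m jog '[[0.1,0,0,0,-0.154],[0.1,0,0,0,-0.154],[0.1,0,0,0,-0.154],[0.1,0,0,0,-0.154],[0.1,0,0,0,-0.154],[0.1,0,0,0,-0.154],[0.1,0,0,0,-0.154],[0.1,0,0,0,-0.154],[0.1,0,0,0,-0.154],[0.1,0,0,0,-0.154],[0.1,0,0,0,-0.154],[0.1,0,0,0,-0.154]]'; python3 -m jog '[[0.1,0,0,0,-0.154],[0.1,0,0,0,-0.154],[0.1,0,0,0.8,0],[0.1,0,0,0.8,0],[0.1,0,0,0.8,0],[0.1,0,0,0.8,0],[0.1,0,0,0.8,0],[0.1,0,0,0.8,0],[0.1,0,0,0.8,0],[0.1,0,0,0,0],[0.1,0,0,0,0]]'
```

```text
time_s: 5.67
tool_pos: [0.4956, -0.0871, 0.1557]
tool_rot: [-180.0, 0.2, -9.1]
force: [0.1, -0.0, -1.1]
grip_width: 0.0214
grasp_force: 40.0
time_s: 6.67
tool_pos: [0.4959, -0.0879, 0.1557]
tool_rot: [-179.8, 0.0, 74.5]
force: [0.4, 0.5, -1.9]
grip_width: 0.0215
grasp_force: 40.0
time_s: 7.58
tool_pos: [0.4953, -0.0877, 0.0438]
tool_rot: [-179.8, -0.1, 88.0]
force: [-0.1, 0.2, -1.1]
grip_width: 0.0215
grasp_force: 40.0
```

```bash
python3 -m jog '[[0.1,0,0,0.15,0],[0.1,0,0,0.15,0],[0.1,0,0,0.1,0],[0.1,0,0,0,0]]'; python3 - <<'E'
from cell import env,read_camera
from h import *
for n in("top",):
    c=read_camera(n);P=cloud(c)
    for m,a,ce in blobs(c,"blue"):
        p=P[m];q=np.median(p,0)
        if .35<q[0]<.68 and -.25<q[1]<.1 and q[2]>.02: print(n,a,ce.round(),q.round(4),p[:,2].min().round(3),p[:,2].max().round(3))
E
```

```text
time_s: 7.92
tool_pos: [0.4972, -0.0883, 0.0376]
tool_rot: [180.0, 0.0, 88.0]
force: [-0.1, 0.6, -1.1]
grip_width: 0.0216
grasp_force: 40.0
top 84 [254. 246.] [ 0.501  -0.0153  0.0629] 0.012 1.007
```

```bash
python3 -m jog '[[0.1,0,0,0.08,0],[0.1,0,0,0.07,0],[0.1,0,0,0,0],[0.1,0,0,0,0]]'
```

```text
time_s: 8.3
tool_pos: [0.4973, -0.0882, 0.0346]
tool_rot: [180.0, 0.0, 88.0]
force: [0.6, -0.4, -1.0]
grip_width: 0.0218
grasp_force: 40.0
```

```bash
python3 -m jog '[[0.1,0,0,0.06,0],[0.1,0,0,0,0]]';python3 -m jog '[[0.1,0,0,0.06,0],[0.1,0,0,0,0]]'
```

```text
time_s: 8.47
tool_pos: [0.4973, -0.0882, 0.0344]
tool_rot: [-180.0, 0.0, 88.0]
force: [-2.9, 1.1, 7.7]
grip_width: 0.0214
grasp_force: 40.0
time_s: 8.63
tool_pos: [0.4974, -0.0882, 0.0344]
tool_rot: [-180.0, 0.1, 88.0]
force: [-6.9, 1.6, 17.3]
grip_width: 0.0216
grasp_force: 40.0
```

```bash
python3 -m jog '[[0.6,0,0,-0.05,0],[0.6,0,0,0,0],[0.6,0,0,0,0],[0.6,0,0,-0.3,0],[0.6,0,0,-0.6,0],[0.6,0,0,-0.9,0],[0.6,0,0,-0.9,0],[0.6,0,0,-0.9,0],[0.6,0,0,-0.4,0],[1,0,0,0,0.154],[1,0,0,0,0.154]]'; python3 -m jog '[[1,0,0,0,0.154],[1,0,0,0,0.154],[1,0,0,0,0.154],[1,0,0,0,0.154],[1,0,0,0,0.154],[1,0,0,0,0.154],[1,0,0,0,0.154],[1,0,0,0,0.154],[1,0,0,0,0.154],[1,0,0,0,0.154],[1,0,0,0,0.154],[1,0,0,0,0]]'; python3 - <<'E'
from cell import env,read_camera
from h import *
c=read_camera("side");cv2.imwrite("pics/s2.png",c["color"][:,:,::-1])
E
```

```text
time_s: 9.55
tool_pos: [0.4979, -0.0884, 0.1145]
tool_rot: [179.9, 0.0, 73.8]
force: [-0.3, 0.1, -0.2]
grip_width: 0.0593
grasp_force: 0.0
time_s: 10.55
tool_pos: [0.4972, -0.0882, 0.1133]
tool_rot: [180.0, -0.0, -2.3]
force: [-0.4, 0.4, 0.2]
grip_width: 0.0869
grasp_force: 0.0
```

View pics/s2.png

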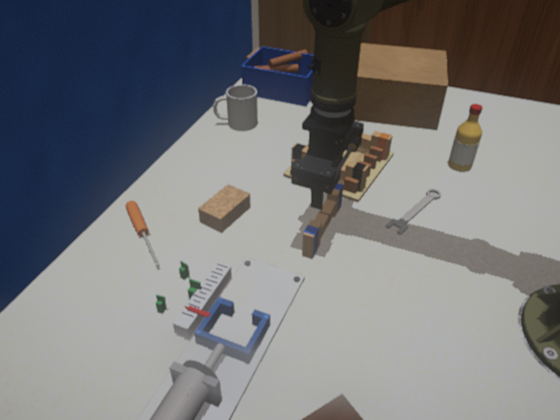

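The sample stands on edge on the table, near end at (313,235), with clear room around it. I'll step behind it, lower the fingers and push it over at both heads.

```bash
python3 -m jog '[[1,-0.8,0,0,0],[1,-0.9,0,0,0],[1,0,0,0,0],[1,0,0,0.8,0],[1,0,0,0.8,0],[1,0,0,0.8,0],[1,0,0,0,0]]'; python3 -m jog '[[1,0.3,0,0,0],[1,0.25,0,0,0],[1,0.25,0,0,0],[1,0.2,0,0,0],[1,0.2,0,0,0],[1,0.2,0,0,0],[1,0.2,0,0,0]]'
```

```text
time_s: 11.18
tool_pos: [0.4614, -0.0865, 0.0626]
tool_rot: [-179.9, 0.3, -2.0]
force: [-0.6, -0.3, -0.8]
grip_width: 0.087
grasp_force: 0.0
time_s: 11.77
tool_pos: [0.4959, -0.0882, 0.0654]
tool_rot: [180.0, -0.0, -2.1]
force: [0.4, 0.2, -1.0]
grip_width: 0.087
grasp_force: 0.0
```

```bash
python3 -m jog '[[1,0.2,0,0,0],[1,0.2,0,0,0],[1,0,0,0,0],[1,0,0,0,0]]'; python3 - <<'E'
from cell import env,read_camera
from h import *
c=read_camera("side");cv2.imwrite("pics/s3.png",cv2.resize(c["color"][130:310,180:420,::-1],None,fx=3,fy=3))
for n in("top","side"):
    c=read_camera(n);P=cloud(c)
    for m,a,ce in blobs(c,"blue"):
        p=P[m];q=np.median(p,0)
        if .35<q[0]<.68 and -.25<q[1]<.1: print(n,a,ce.round(),q.round(4),p[:,2].min().round(3),p[:,2].max().round(3))
E
```

```text
time_s: 12.1
tool_pos: [0.5033, -0.0883, 0.0651]
tool_rot: [-180.0, 0.0, -2.1]
force: [-0.0, -0.2, -0.3]
grip_width: 0.087
grasp_force: 0.0
top 53 [256. 222.] [ 0.5645 -0.0173  0.0229] 0.018 0.162
side 72 [282. 236.] [ 0.5555 -0.0143  0.0241] 0.021 0.703
```

View pics/s3.png

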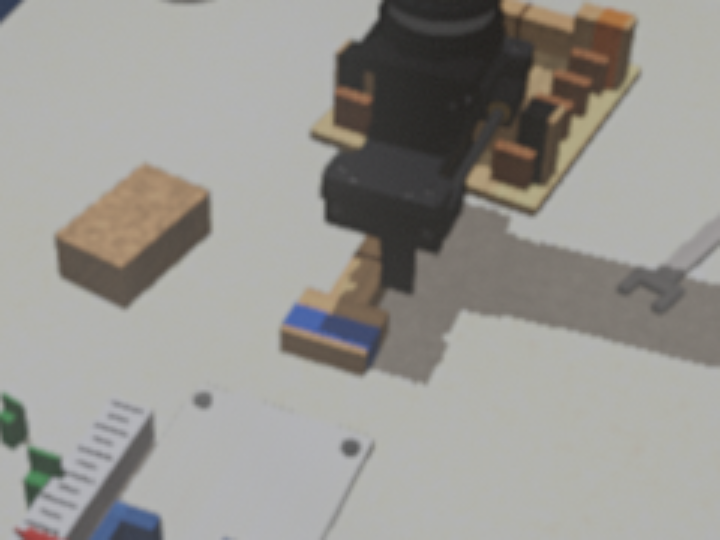

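The sample now lies flat, head top at crop px (335,330), at height about 23 mm. I'll rise, turn back and measure it.

```bash
python3 -m jog '[[1,-0.3,0,-0.8,0],[1,-0.8,0,-0.8,0],[1,-0.8,0,-0.8,-0.154],[1,0,0,0,-0.154],[1,0,0,0,-0.154],[1,0,0,0,-0.154],[1,0,0,0,-0.154],[1,0,0,0,-0.154],[1,0,0,0,-0.154],[1,0,0,0,-0.154],[1,0,0,0,-0.154],[1,0,0,0,-0.154]]'; python3 -m jog '[[1,0,0,0,-0.154],[1,0,0,0,-0.154],[1,0,0,0,-0.154],[0.7,0,0,0,0],[0.7,0,0,0,0]]'; cat > flat.py <<'E'
from cell import env,read_camera
from h import *
import sys
y0,y1,z0=map(float,sys.argv[1:4])
for n in("top","side"):
    c=read_camera(n);P=cloud(c)
    m=(abs(P[...,2]-z0)<.007)&(P[...,0]>.42)&(P[...,0]<.66)&(P[...,1]>y0)&(P[...,1]<y1)
    k,l,st,ce=cv2.connectedComponentsWithStats(m.astype(np.uint8))
    for i in range(1,k):
        if st[i,4]>60:
            q=P[l==i];r=cv2.minAreaRect((q[:,:2]*1000).astype(np.float32));print(n,st[i,4],"z",np.median(q[:,2]).round(4),"rect",np.round(r[0],1),np.round(r[1],1),round(r[2],1))
    for mm,a,cc in blobs(c,"blue"):
        q=P[mm];q=q[abs(q[:,2]-z0)<.006]
        if len(q)>15:
            t=np.median(q,0)
            if .42<t[0]<.66 and y0<t[1]<y1: print(n,"blue",len(q),q.mean(0).round(4))
E
python3 flat.py -0.22 0.035 0.022
```

```text
time_s: 13.25
tool_pos: [0.465, -0.087, 0.1131]
tool_rot: [-180.0, 0.0, 67.5]
force: [-0.4, 0.8, -0.4]
grip_width: 0.0871
grasp_force: 0.0
time_s: 13.67
tool_pos: [0.4651, -0.087, 0.1132]
tool_rot: [-180.0, 0.0, 87.8]
force: [-0.3, -0.2, 0.6]
grip_width: 0.08
grasp_force: 0.0
top 337 z 0.0221 rect [543.1 -22.6] [43.6 59.9] 88.1
top 101 z 0.0222 rect [ 559.5 -161.7] [18.5 38.9] 1.3
top blue 193 [ 0.5427 -0.0163  0.0221]
top blue 48 [ 0.5592 -0.166   0.0222]
side 1416 z 0.0233 rect [538. -90.] [184.  61.] 88.1
side blue 104 [ 0.5368 -0.1636  0.0238]
side blue 170 [ 0.5392 -0.015   0.0236]
```

```bash
python3 -m jog '[[0.7,-0.03,0.75,0,0],[0.7,-0.03,0.75,0,0],[0.7,0,0.75,0,0],[0.7,0,0.75,0,0],[0.7,0,0.78,0,0],[0.7,0,0,0.7,0],[0.7,0,0,0.8,0],[0.7,0,0,0.8,0],[0.7,0,0,0.8,0],[0.7,0,0,0.8,0],[0.7,0,0,0.5,0],[0.7,0,0,0.2,0]]'; python3 -m jog '[[0.2,0,0,0,0],[0.2,0,0,0,0],[0.2,0,0,0,0],[0.2,0,0,0,0],[0.2,0,0,0,0],[0.2,0,0,0,0],[0.2,0,0,0,0]]' 50
```

```text
time_s: 14.77
tool_pos: [0.5395, -0.0907, 0.0194]
tool_rot: [-179.8, -0.0, 87.9]
force: [-0.4, 0.2, 0.3]
grip_width: 0.0609
grasp_force: 0.0
time_s: 15.35
tool_pos: [0.5408, -0.091, 0.0216]
tool_rot: [180.0, 0.0, 88.0]
force: [-1.5, 0.1, 2.8]
grip_width: 0.0268
grasp_force: 50.0
```

```bash
python3 -m jog '[[0.2,0,0,-0.3,0],[0.2,0,0,-0.6,0],[0.2,0,0,-0.9,0],[0.2,0,0,-0.9,0],[0.2,0,0,-0.9,0],[0.2,0,0,-0.9,0],[0.2,0.5,0,-0.5,0],[0.2,0.9,0,0,0],[0.2,0.9,0,0,0],[0.2,0.9,0,0,0],[0.2,0.9,0,0,0]]'; python3 -m jog '[[0.2,0.9,0,0,0],[0.2,0.9,0,0,0],[0.2,0.9,0,0,0],[0.2,0.9,0,0,0],[0.2,0.9,0.05,0,0],[0.2,0.9,0.05,0,0],[0.2,0.9,0,0,0],[0.2,0.9,0,0,0],[0.2,0.4,0,0,0],[0.2,0,0,0,0],[0.2,0,0,0,0]]'; python3 - <<'E'
from cell import env,read_camera
from h import *
for n in("top","side"):
    c=read_camera(n);np.savez(n+"1.npz",**c);P=cloud(c)
    cv2.imwrite(f"pics/{n}1.png",c["color"][:,:,::-1])
    for mm,a,cc in blobs(c,"blue"):
        q=P[mm];t=np.median(q,0)
        if .42<t[0]<.66 and 0<t[1]<.4 and t[2]<.2: print(n,"blue",len(q),cc.round(),t.round(4))
E
```

```text
time_s: 16.27
tool_pos: [0.5435, -0.0071, 0.1216]
tool_rot: [180.0, -0.0, 88.0]
force: [0.7, 0.0, -2.0]
grip_width: 0.0264
grasp_force: 50.0
time_s: 17.18
tool_pos: [0.5508, 0.1429, 0.1211]
tool_rot: [-180.0, 0.0, 88.0]
force: [0.4, -0.0, -1.7]
grip_width: 0.0267
grasp_force: 50.0
top blue 242 [217. 223.] [0.5485 0.0684 0.1215]
side blue 374 [230. 287.] [0.551  0.2176 0.1228]
side blue 49 [215. 307.] [0.5917 0.203  0.0391]
side blue 87 [262. 318.] [0.5093 0.1909 0.0394]
side blue 7 [208. 319.] [0.592  0.2275 0.0389]
```

View pics/side1.png

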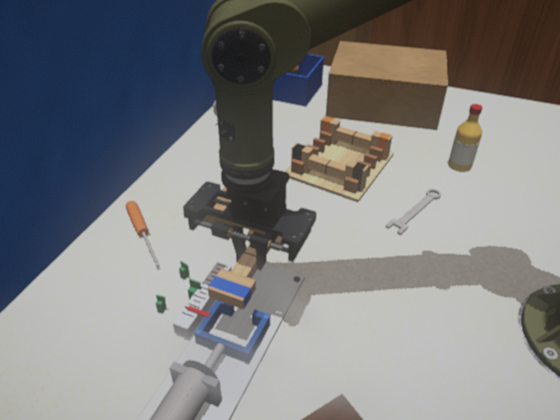

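```bash
python3 -m jog '[[0.2,0.25,0.05,0,0],[0.2,0.23,0,0,0],[0.2,0,0,0.4,0],[0.2,0,0,0.7,0],[0.2,0,0,0.7,0],[0.2,0,0,0.5,0],[0.2,0,0,0.3,0],[0.2,0,0,0,0],[0.2,0,0,0,0]]'; python3 - <<'E'
from cell import env,read_camera
from h import *
c=read_camera("side");cv2.imwrite("pics/s4.png",cv2.resize(c["color"][220:370,150:350,::-1],None,fx=4,fy=4,interpolation=cv2.INTER_CUBIC))
E
```

```text
time_s: 18.03
tool_pos: [0.5523, 0.1525, 0.0689]
tool_rot: [-180.0, 0.0, 88.0]
force: [0.3, 0.5, -1.9]
grip_width: 0.0265
grasp_force: 50.0
```

View pics/s4.png

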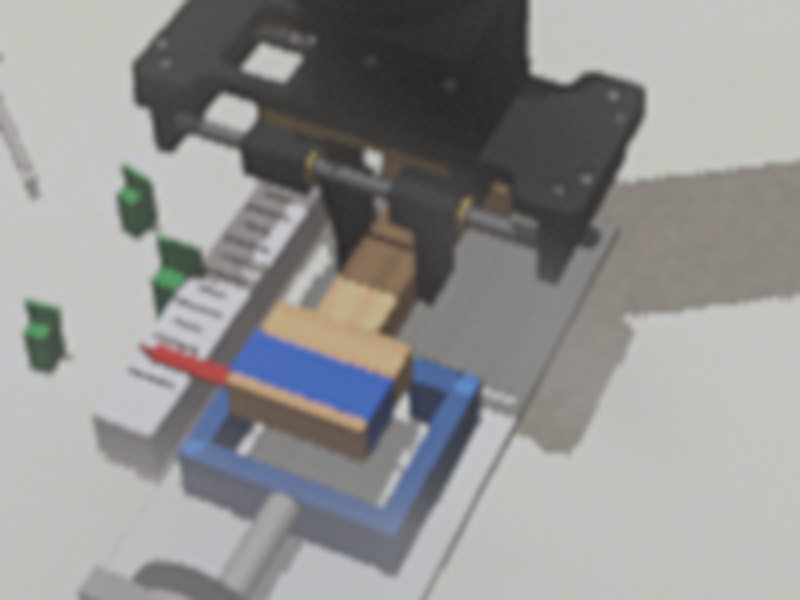

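The sample is level above the fork. Its blue head, at crop px (310,370), sits over the pocket, and the waist lines up with the prong gap. I'll lower it.

```bash
python3 -m jog '[[0.2,0,0,0.3,0],[0.2,0,0,0.4,0],[0.2,0,0,0.4,0],[0.2,0,0,0.3,0],[0.2,0,0,0.2,0],[0.2,0,0,0.1,0],[0.2,0,0,0,0]]'; python3 -m jog '[[0.2,0,0,0.1,0],[0.2,0,0,0.06,0],[0.2,0,0,0.0,0]]'
```

```text
time_s: 18.67
tool_pos: [0.5519, 0.1524, 0.0344]
tool_rot: [-179.9, 0.0, 88.0]
force: [-0.1, -0.2, -0.9]
grip_width: 0.0267
grasp_force: 50.0
time_s: 18.92
tool_pos: [0.5524, 0.1525, 0.0319]
tool_rot: [180.0, 0.0, 88.0]
force: [0.3, -0.1, -1.3]
grip_width: 0.0266
grasp_force: 50.0
```

```bash
cat > mk.py <<'E'
from cell import env,read_camera
from h import *
import sys
o=env.get_obs();print(o["time_s"],o["tool_pos"].round(4),o["force"].round(1))
ax=np.array([.0314,.9995]);ay=np.array([-.9995,.0314]);O=np.array([.553,.220])
for n in("top","side"):
    c=read_camera(n);P=cloud(c)
    for col in("red","green"):
        for mm,a,cc in blobs(c,col):
            q=P[mm];q=q[(q[:,2]>.015)&(q[:,2]<.07)]
            if len(q)<5: continue
            t=np.median(q,0)
            if not(.58<t[0]<.72 and 0<t[1]<.32): continue
            g=(q[:,:2]-O)@ax*1000; gy=(q[:,:2]-O)@ay*1000
            # plane ray at 37.5 mm (pointer) for the blob
            v,u=np.nonzero(mm); R=np.array([ray(c,uu,vv,.0375)[:2] for uu,vv in zip(u,v)])
            rx=(R-O)@ax*1000; ry=(R-O)@ay*1000
            print(n,col,a,cc.round(1),"gx %.1f [%.1f %.1f] gy %.1f z %.3f max %.3f"%(np.median(g),g.min(),g.max(),np.median(gy),t[2],q[:,2].max()),"ray gx mean %.1f"%rx.mean())
    if len(sys.argv)>1: np.savez(n+sys.argv[1],**c)
E
python3 mk.py 2; python3 - <<'E'
from h import *
c=load("side2.npz");a=c["color"][265:335,140:260,::-1]
d=load("top2.npz");b=d["color"][160:230,140:260,::-1]
cv2.imwrite("pics/m2.png",np.vstack([cv2.resize(x,None,fx=5,fy=5,interpolation=cv2.INTER_CUBIC)[:300] for x in(a,b)]))
E
```

```text
18.9167 [0.5524 0.1525 0.0319] [ 0.3 -0.1 -1.3]
top green 37 [168.1 170.3] gx -2.9 [-8.7 4.8] gy -138.9 z 0.026 max 0.040 ray gx mean -7.0
top green 31 [200.8 170.6] gx -85.8 [-91.8 -78.7] gy -143.8 z 0.027 max 0.039 ray gx mean -89.4
side green 15 [191.4 289.3] gx -36.9 [-40.9 -33.1] gy -97.2 z 0.035 max 0.036 ray gx mean -35.2
```

View pics/m2.png

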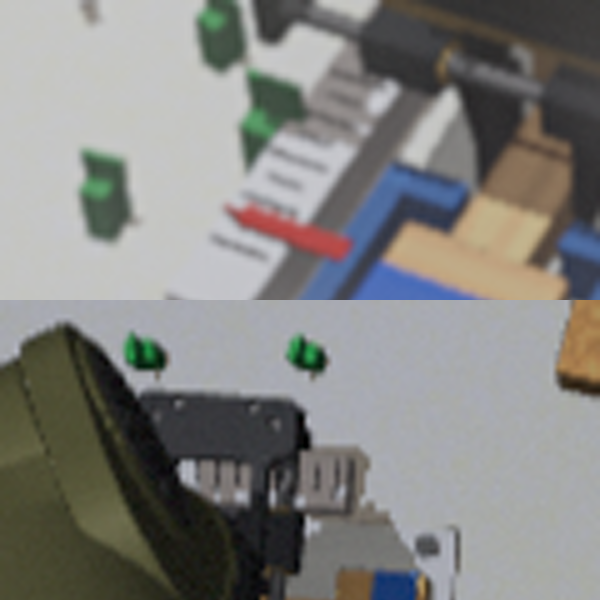

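The side crop shows the mark's tab at about (272,95) with its clip body in front, and the red pointer tip at (228,210). The arm covers the mark in the top view, so I'll measure the tab's line from the stored first pictures.

```bash
python3 - <<'E'
from h import *
ax=np.array([.0314,.9995]);ay=np.array([-.9995,.0314]);O=np.array([.553,.220])
for f,(u0,u1,v0,v1) in(("top0.npz",(176,192,180,194)),("side0.npz",(184,204,276,300))):
    c=load(f);P=cloud(c);I=c["color"].astype(int)
    print(f)
    for v in range(v0,v1):
        row=[]
        for u in range(u0,u1):
            r,g,b=I[v,u]
            if g>r+12 and g>b+5:
                p=P[v,u];row.append("%d:%d(%.0f,%.0f,%.0f)"%(u,g,(p[:2]-O)@ax*1000,(p[:2]-O)@ay*1000,p[2]*1000))
        if row: print(v," ".join(row))
E
```

```text
top0.npz
182 180:139(-43,-105,51) 181:108(-46,-105,53)
183 179:135(-35,-107,29) 180:128(-43,-103,50) 181:81(-46,-102,51) 182:63(-47,-104,45) 184:135(-49,-107,34) 185:141(-52,-106,36) 186:144(-55,-106,37)
184 178:141(-25,-110,-2) 179:127(-37,-103,34) 180:126(-43,-100,51) 181:71(-45,-100,49) 182:40(-45,-103,37) 183:67(-47,-104,34) 184:126(-49,-104,32) 185:132(-52,-103,37) 186:107(-54,-104,35)
185 178:139(-34,-101,33) 179:126(-38,-100,37) 180:126(-44,-97,53) 181:66(-46,-97,52) 182:37(-46,-100,41) 183:66(-46,-102,32) 184:124(-50,-101,36) 185:126(-52,-101,37) 186:85(-54,-102,32) 187:62(-55,-103,26)
186 178:136(-34,-98,33) 179:125(-36,-98,32) 180:124(-44,-94,54) 181:65(-46,-95,49) 182:35(-46,-97,40) 183:69(-48,-98,37) 184:123(-49,-99,33) 185:126(-52,-99,34) 186:73(-54,-100,31) 187:37(-54,-102,21)
187 178:135(-35,-95,36) 179:126(-37,-96,32) 180:126(-45,-91,56) 181:66(-46,-93,49) 182:41(-46,-95,38) 183:67(-48,-96,36) 184:124(-50,-96,35) 185:128(-53,-96,35) 186:67(-54,-97,30) 187:38(-54,-99,20) 188:35(-55,-101,11)
188 178:124(-34,-93,32) 179:112(-37,-93,34) 180:126(-44,-90,52) 181:57(-45,-91,
[... 1821 characters left out ...]
35) 192:127(-38,-96,36) 193:127(-39,-95,34) 194:123(-38,-92,37) 195:117(-39,-90,37) 196:111(-41,-90,35)
290 188:109(-33,-101,35) 189:108(-34,-100,35) 190:116(-33,-97,37) 191:120(-35,-96,36) 192:126(-37,-96,34) 193:126(-35,-92,38) 194:124(-36,-91,37) 195:117(-39,-91,34)
291 189:81(-34,-101,32) 190:94(-35,-98,32) 191:100(-35,-96,33) 192:110(-34,-94,35) 193:117(-35,-92,35) 194:119(-35,-90,36) 195:126(-37,-90,34)
292 189:66(-35,-102,28) 190:72(-35,-99,29) 191:75(-35,-97,30) 192:84(-34,-95,32) 193:101(-35,-93,32) 194:123(-34,-90,35)
293 189:68(-34,-101,27) 190:65(-34,-99,28) 191:67(-35,-97,28) 192:73(-33,-94,30)
294 189:73(-34,-101,24) 190:65(-34,-99,25)
295 189:76(-35,-102,20) 190:64(-33,-99,23)
```

```bash
cat > red.py <<'E'
from h import *
ax=np.array([.0314,.9995]);ay=np.array([-.9995,.0314]);O=np.array([.553,.220])
def red(c,tag):
    P=cloud(c);I=c["color"].astype(int)
    m=(I[...,0]>I[...,1]+45)&(I[...,0]>I[...,2]+45)&(P[...,0]>.58)&(P[...,0]<.68)&(P[...,1]>.05)&(P[...,1]<.28)&(abs(P[...,2]-.038)<.008)
    p=P[m];
    if m.sum()<8: print(tag,"few",m.sum());return
    gx=(p[:,:2]-O)@ax*1000;gy=(p[:,:2]-O)@ay*1000
    f=np.polyfit(gy,gx,1)
    v,u=np.nonzero(m);R=np.array([ray(c,a,b,.0375)[:2] for a,b in zip(u,v)]);rx=(R-O)@ax*1000
    tip=gy<gy.min()+8
    print(tag,m.sum(),"gx mean %.1f  tip %.1f (gy %.1f..%.1f) slope %.3f ray %.1f z %.1f"%(gx.mean(),gx[tip].mean(),gy.min(),gy.max(),f[0],rx.mean(),p[:,2].mean()*1000))
if __name__=="__main__":
    for n in("top0","side0","side2"): red(load(n+".npz"),n)
E
python3 red.py; python3 -m jog '[[0.2,0,0,0.06,0],[0.2,0,0,0,0],[0.2,0,0,0,0]]';python3 -m jog '[[0.2,0,0,0.04,0],[0.2,0,0,0,0]]'
```

```text
top0 57 gx mean 1.0  tip 0.8 (gy -87.3..-43.7) slope 0.001 ray 1.3 z 38.6
side0 93 gx mean 2.2  tip 2.0 (gy -80.7..-40.4) slope -0.003 ray 0.5 z 40.0
side2 101 gx mean 2.0  tip 2.4 (gy -81.8..-40.2) slope -0.025 ray 0.4 z 39.9
time_s: 19.27
tool_pos: [0.5524, 0.1524, 0.0307]
tool_rot: [180.0, 0.0, 88.0]
force: [0.2, -0.1, -1.6]
grip_width: 0.0266
grasp_force: 50.0
time_s: 19.43
tool_pos: [0.5523, 0.1524, 0.0298]
tool_rot: [-180.0, 0.0, 88.0]
force: [-0.0, 0.5, -2.1]
grip_width: 0.0268
grasp_force: 50.0
```

```bash
python3 -m jog '[[0.2,0,0,0.03,0],[0.2,0,0,0,0],[0.2,-0.15,0,0,0],[0.2,-0.2,0,0,0],[0.2,-0.2,0,0,0],[0.2,-0.2,0,0,0],[0.2,0,0,0,0],[0.2,0,0,0,0]]'; python3 -m jog '[[0.2,-0.2,0,0,0],[0.2,-0.2,0,0,0],[0.2,-0.2,0,0,0],[0.2,-0.2,0,0,0],[0.2,-0.15,0,0,0],[0.2,-0.1,0,0,0],[0.2,0,0,0,0]]'; python3 - <<'E'
from cell import env,read_camera
from red import *
print(env.get_obs()["tool_pos"]);red(read_camera("side"),"side")
E
```

```text
time_s: 20.1
tool_pos: [0.5522, 0.1376, 0.0296]
tool_rot: [180.0, -0.0, 88.0]
force: [0.9, 3.8, 1.4]
grip_width: 0.0266
grasp_force: 50.0
time_s: 20.68
tool_pos: [0.5516, 0.1179, 0.0296]
tool_rot: [179.9, -0.1, 88.0]
force: [1.5, 5.9, -0.3]
grip_width: 0.0265
grasp_force: 50.0
[0.55161527 0.11788581 0.02962722]
side 93 gx mean -25.7  tip -25.7 (gy -85.5..-40.3) slope -0.017 ray -27.4 z 39.9
```

```bash
python3 -m jog '[[0.2,-0.15,0,0,0],[0.2,-0.2,0,0,0],[0.2,-0.2,0,0,0],[0.2,-0.15,0,0,0],[0.2,-0.08,0,0,0],[0.2,0,0,0,0],[0.2,0,0,0,0]]'; python3 - <<'E'
from cell import env,read_camera
from red import *
o=env.get_obs();print(o["tool_pos"],o["force"]);c=read_camera("side");red(c,"side")
I=c["color"][260:330,150:250,::-1];cv2.imwrite("pics/m3.png",cv2.resize(I,None,fx=7,fy=7,interpolation=cv2.INTER_CUBIC))
E
```

```text
time_s: 21.32
tool_pos: [0.5512, 0.1033, 0.0296]
tool_rot: [179.9, -0.2, 88.0]
force: [2.9, 8.6, -2.1]
grip_width: 0.0265
grasp_force: 50.0
[0.55120776 0.10325866 0.02962331] [ 2.85822989  8.63832052 -2.13520336]
side 94 gx mean -40.4  tip -41.3 (gy -84.0..-41.0) slope 0.013 ray -42.1 z 39.9
```

View pics/m3.png

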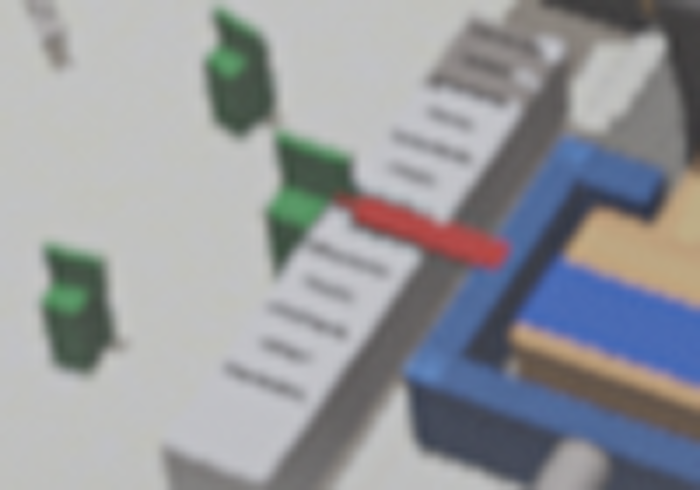

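The pointer tip at (335,198) sits just short of the tab's foot at about (350,190), so about 3 mm remain.

```bash
python3 -m jog '[[0.2,-0.08,0,0,0],[0.2,-0.08,0,0,0],[0.2,0,0,0,0],[0.2,0,0,0,0]]'; python3 - <<'E'
from cell import env,read_camera
from red import *
o=env.get_obs();print(o["tool_pos"],o["force"]);c=read_camera("side");red(c,"side");red(read_camera("side"),"side");red(read_camera("top"),"top")
I=c["color"][260:330,150:250,::-1];cv2.imwrite("pics/m4.png",cv2.resize(I,None,fx=7,fy=7,interpolation=cv2.INTER_CUBIC))
E
```

```text
time_s: 21.7
tool_pos: [0.5511, 0.1006, 0.0296]
tool_rot: [179.9, -0.2, 88.1]
force: [2.4, 8.5, -2.5]
grip_width: 0.0265
grasp_force: 50.0
[0.55113277 0.10064033 0.0296181 ] [ 2.35767084  8.47044523 -2.50218655]
side 88 gx mean -42.8  tip -42.6 (gy -81.7..-39.9) slope -0.013 ray -44.5 z 39.9
side 87 gx mean -42.9  tip -42.3 (gy -81.0..-40.6) slope -0.020 ray -44.5 z 39.7
top few 0
```

View pics/m4.png

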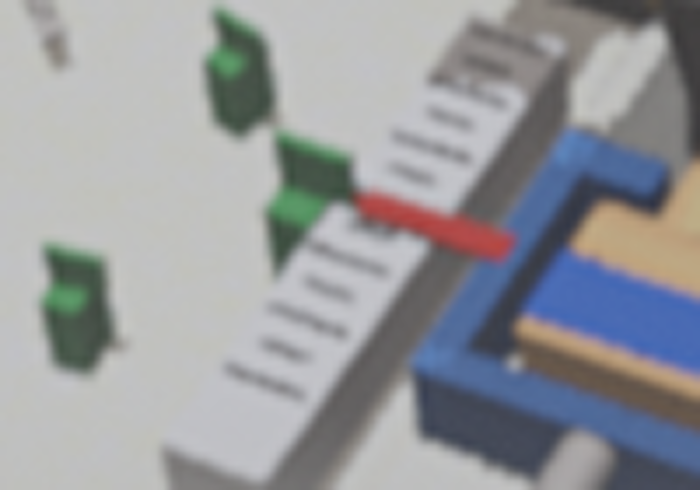

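The tip now meets the tab line at (357,200). I'll add 0.7 mm to centre it, then hold.

```bash
python3 -m jog '[[0.2,-0.04,0,0,0],[0.2,0,0,0,0],[0.2,0,0,0,0],[0.2,0,0,0,0],[0.2,0,0,0,0],[0.2,0,0,0,0],[0.2,0,0,0,0],[0.2,0,0,0,0],[0.2,0,0,0,0],[0.2,0,0,0,0],[0.2,0,0,0,0],[0.2,0,0,0,0]]';python3 -m jog '[[0.2,0,0,0,0],[0.2,0,0,0,0],[0.2,0,0,0,0],[0.2,0,0,0,0],[0.2,0,0,0,0],[0.2,0,0,0,0],[0.2,0,0,0,0],[0.2,0,0,0,0]]'; python3 - <<'E'
from cell import env,read_camera
from red import *
o=env.get_obs();print(o["tool_pos"],o["force"])
for i in range(3): red(read_camera("side"),"side")
E
```

```text
time_s: 22.85
tool_pos: [0.5511, 0.1001, 0.0296]
tool_rot: [179.9, -0.2, 88.1]
force: [2.9, 8.6, -2.1]
grip_width: 0.0267
grasp_force: 50.0
time_s: 23.52
tool_pos: [0.5511, 0.1001, 0.0296]
tool_rot: [179.9, -0.2, 88.1]
force: [2.5, 9.3, -2.6]
grip_width: 0.0267
grasp_force: 50.0
[0.55110291 0.10009769 0.02962231] [ 2.48899781  9.34035356 -2.62588379]
side 86 gx mean -43.4  tip -43.1 (gy -81.9..-39.3) slope -0.014 ray -45.2 z 39.9
side 86 gx mean -43.3  tip -43.0 (gy -80.7..-39.6) slope -0.011 ray -45.2 z 40.0
side 86 gx mean -43.5  tip -43.5 (gy -83.0..-40.3) slope -0.017 ray -45.2 z 39.8
```

Held over 1.5 s at 45.5 mm of travel, with a steady reading. Now I'll ease back slowly.

```bash
python3 -m jog '[[0.2,0.06,0,0,0],[0.2,0.12,0,0,0],[0.2,0.12,0,0,0],[0.2,0.12,0,0,0],[0.2,0.12,0,0,0],[0.2,0.12,0,0,0],[0.2,0.12,0,0,0],[0.2,0.12,0,0,0],[0.2,0.12,0,0,0],[0.2,0.12,0,0,0],[0.2,0.12,0,0,0],[0.2,0.12,0,0,0]]';python3 -m jog '[[0.2,0.12,0,0,0],[0.2,0.12,0,0,0],[0.2,0.1,0,0,0],[0.2,0.1,0,0,0],[0.2,0.08,0,0,0],[0.2,0.06,0,0,0],[0.2,0.05,0,0,0],[0.2,0.05,0,0,0],[0.2,0.05,0,0,0],[0.2,0.05,0,0,0],[0.2,0,0,0,0]]'; python3 - <<'E'
from cell import env,read_camera
from red import *
o=env.get_obs();print(o["tool_pos"],o["force"])
red(read_camera("side"),"side")
E
```

```text
time_s: 24.67
tool_pos: [0.5518, 0.1244, 0.0296]
tool_rot: [180.0, 0.0, 88.0]
force: [0.9, 3.7, 3.0]
grip_width: 0.0267
grasp_force: 50.0
time_s: 25.58
tool_pos: [0.5522, 0.1394, 0.0296]
tool_rot: [180.0, 0.1, 87.9]
force: [0.9, 1.5, 5.4]
grip_width: 0.0264
grasp_force: 50.0
[0.55219845 0.13941577 0.02959322] [0.86385751 1.53574465 5.44231491]
side 100 gx mean -4.6  tip -4.2 (gy -82.2..-40.2) slope -0.022 ray -6.0 z 39.6
```

```bash
python3 -m jog '[[0.2,0.05,0,0,0],[0.2,0.05,0,0,0],[0.2,0.05,0,0,0],[0.2,0.05,0,0,0],[0.2,0.05,0,0,0],[0.2,0.05,0,0,0],[0.2,0.05,0,0,0],[0.2,0.05,0,0,0],[0.2,0.05,0,0,0],[0.2,0.03,0,0,0],[0.2,0,0,0,0]]'; python3 - <<'E'
from cell import env,read_camera
from red import *
red(read_camera("side"),"side")
E
```

```text
time_s: 26.55
tool_pos: [0.5524, 0.1461, 0.0296]
tool_rot: [-180.0, 0.3, 87.9]
force: [-0.7, -4.1, 8.8]
grip_width: 0.0267
grasp_force: 50.0
side 101 gx mean 2.1  tip 2.5 (gy -80.6..-40.5) slope -0.012 ray 0.4 z 40.1
```

```bash
python3 -m jog '[[0.2,0,0,-0.02,0],[0.2,0.03,0,-0.01,0],[0.2,0.03,0,0,0],[0.2,0,0,0,0],[0.2,0,0,0,0]]'
```

```text
time_s: 27.02
tool_pos: [0.5521, 0.1501, 0.0296]
tool_rot: [-180.0, 0.1, 87.9]
force: [-0.2, -3.1, 3.5]
grip_width: 0.0266
grasp_force: 50.0
```

```bash
python3 -m jog '[[0.6,0,0,0,0],[0.6,0,0,0,0],[0.6,0,0,0,0],[0.6,0,0,0,0],[0.6,0,0,0,0],[0.6,0,0,-0.2,0],[0.6,0,0,-0.5,0],[0.6,0,0,-0.9,0],[0.6,0,0,-0.9,0],[0.6,0,0,-0.9,0],[0.6,0,0,-0.9,0],[0.6,0,0,-0.9,0]]' 10; python3 -m jog '[[0.6,-0.9,0,-0.5,0],[0.6,-0.9,0,0,0],[0.6,-0.9,0,0,0],[0.6,-0.9,0,0,0],[0.6,-0.9,0,0,0],[0.6,-0.9,0,0,0],[0.6,-0.9,0,0,0],[0.6,-0.9,0,0,0],[0.6,-0.9,0,0,0],[0.6,-0.9,0,0,0],[0.6,0,0,0,0],[0.6,0,0,0,0]]'; python3 flat.py 0.03 0.19 0.030; python3 - <<'E'
from cell import env,read_camera
from red import *
c=read_camera("side");red(c,"side")
d=read_camera("top");red(d,"top")
a=cv2.resize(c["color"][210:370,140:340,::-1],(500,400),interpolation=cv2.INTER_CUBIC);b=cv2.resize(d["color"][150:270,40:260,::-1],None,fx=2,fy=2)
im=np.zeros((640,500,3),np.uint8);im[:400]=a;im[400:640,:440]=b;im=cv2.resize(im,(460,590));cv2.imwrite("pics/end.png",im)
E
```

```text
time_s: 28.02
tool_pos: [0.5525, 0.1511, 0.1359]
tool_rot: [179.9, -0.0, 88.0]
force: [-0.6, 0.3, 0.7]
grip_width: 0.0524
grasp_force: 0.0
time_s: 29.02
tool_pos: [0.5462, -0.0298, 0.1448]
tool_rot: [179.9, 0.0, 87.8]
force: [-0.2, 0.8, 0.6]
grip_width: 0.052
grasp_force: 0.0
top 412 z 0.0337 rect [635.8 146.3] [86.9 43.3] 87.7
top 630 z 0.0299 rect [559.4 132.8] [119.5  61.3] 79.1
top blue 49 [0.5433 0.0833 0.0305]
side 1373 z 0.0311 rect [549.9 124.8] [131.3  61.4] 88.5
side 737 z 0.0348 rect [632.5 146.2] [87.6 44.3] 87.7
side blue 62 [0.5309 0.075  0.0316]
side 95 gx mean 2.1  tip 2.4 (gy -81.4..-40.5) slope -0.017 ray 0.6 z 39.8
top 58 gx mean 0.9  tip 0.4 (gy -87.5..-43.3) slope -0.003 ray 1.2 z 38.6
```

View pics/end.png

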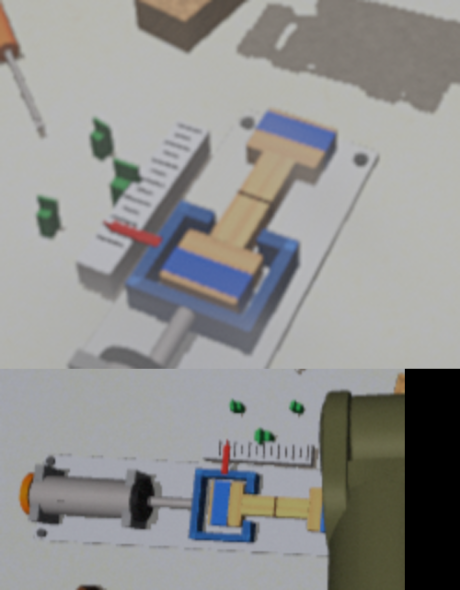

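The picture shows the sample lying flat at 30 mm height, with its head in the fork pocket at (212,265). The pointer is back at its home reading (2.1 and 0.9, the same as at the start) and the gripper is clear. Handing in.

```bash
python3 -c "
from cell import env
print(env.sign_off())"
```

```text
the job is handed in; nothing more can be done
None
```

Job handed in: by camera, the blue-ended sample was pulled to about 45.5 mm (mark 45.5 ± 1 mm) and held about 1.7 s, then eased home and released flat in the fork; I have no verdict back.

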